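# Shut and bolt the parts display case

## Robot

A 6-joint arm with a two-finger parallel gripper is mounted at the origin on the work surface. World frame = base frame: x ahead of the robot, y to its left, z up, the work surface at z = 0. Lengths are in m, angles in degrees, forces in N, time in s.
With the tool pointing down it reaches from about 0.325 to 0.775 m from the base axis. Payload 5.5 kg.
Tool frame: the origin (TCP) lies midway between the tips of the shut fingers; the grasp point (between the pads) lies 19 mm behind it (manip.tcp_to_grasp is the z of the grasp point in the tool frame, in m); z points along the fingers, y is the line along which they close (so a half turn about z gives the same grasp; the last joint's range is limited). The gripper opens to 88 mm and grips with 3 to 60 N. Pads are 20 mm wide; open, the fingers measure 115 mm over their backs; the gripper's body (75 mm by 178 mm) begins 61 mm behind the grasp point.
Start: joints at [-77.79, 5.22, 70.514, -0, 104.267, -3.249], TCP at [0.16, -0.578, 0.223] pointing down, gripper open.
Joint ranges: [-164.24, 164.24], [-49.07, 125.15], [9.68, 141.18], [-86.29, 266.29], [3.28, 154.24], [-151.56, 151.56]. Speed limits (degrees/s): [147.25, 147.25, 172.46, 180, 180, 180].

## Interface

Orientations are given as a 3x3 rotation matrix whose columns are the frame's x, y, z axes.
In Python, from plant import readout, vision, job, manip gives the robot as it stands. The module is installed in compiled form; this text tells all that it offers.
- The arm moves only by the tool drive_tool, never from a script. Its argument "moves" is a list of rows, each a list of 3 entries, a list of its own where there are three numbers: the closure, from 0 (fully open) to 1 (shut), then the shift along the tool's x, y, z in mm, then the turn about the tool's z in rad. A call has exactly 10 rows; each row shifts and turns the commanded pose from where the row before left it, along the tool's axes as they then stand; what a row does not reach is not made up. A row lasts 1/10 s, in which the tool goes at most 50 mm and 8.59 degrees, less where a joint would pass 70% of its speed; a pose out of reach is approached as far as the arm can. A call is refused whole if a number of a shift passes 50 or a number of a turn 0.15, either way. A call with a gripper value outside its range is refused whole. The fingers move at their own pace and stop on an object; "force" is the grip in N (left out, the last holds). Time passes only in rows, so rows that do not move let the fingers close, or fill a call up. It gives the time, the measured TCP pose, the force, the opening and the grip force at its end, in the units of the state.
- readout.read_state(): the state, without advancing time (a new reading comes with each control period).
- vision.capture(name): name is "scene" or "top"; returns a dict with "color" (420x560x3 uint8, red, green, blue), "vertical_fov" (degrees; the focal length in pixels is half the picture's height over the tangent of half this angle, whatever the lens; pixels are square), "cx", "cy" (the principal point, pixels), "pose" (4x4, takes a point from camera to world coordinates). Camera axes: x right, y up, looking along -z (the intrinsics and any distortion apply to the point x, -y, -z); pixel columns grow to the right and rows downward; lengths in m; the calibration is good to about 2 mm. A picture is of the moment at which its call begins. There is no depth.
- job.finish_job(): hands the job in; it is judged then, once.
The state is a dict: "time_s": time; "joint_positions": joint angles; "qvel": joint speeds; "joint_efforts": joint torques, N m; "ee_pos": TCP position; "ee_rot": TCP orientation; "ft_force": force on the tool from outside, world axes, zero at the start; "torque": the same for the moment, N m; "grip_width": finger opening in m; "grip_force": force on a finger pad.
Only numpy, scipy, OpenCV 4.12 (cv2) and the standard library are available. Lean on these libraries where they do the work, as an engineer would, in place of code of your own. Each camera call takes 0.05 s, during which the arm holds its last target. There are 200 camera calls.

## Task

Lock up the small display case of car parts on the stall: first shut its clear lid, then bolt it. Lift the bolt by its red knob over the stop that blocks it, slide it towards the lid and through the brass staple, and leave it dropped fully down into the hidden notch in which it locks, with the knob let go. Leave the brown distributor cap, the yellow carton and the jar where they stand.

Things in the scene. Friction and masses are not known exactly. Their poses are not given: they have to be found in the camera images.
- case: Grey plastic display case, fixed to the table. Origin: centre of its underside; x points from its front to its hinge side, y from the lid towards the bolt, z up. 220 mm (x) by 380 mm (y). The bin under the lid spans y -190 to +30 mm, the solid flat deck with the bolt y +30 to +190 mm; deck and shut lid are 90 mm high. The bolt runs along y at x = -40 mm.
- lid (a joint): Lid angle in rad: 0 shut (level), grows as it opens upwards about its hinge at the far side; starts 0.6 to 1.0 open. Stiff hinge: it stays at any angle and takes about 1 to 3 N at its front edge to push down; a stop holds it at 0.
- lid_hinge (a point): Point in the hinge line at the middle of the lid's width, on the level of the lid's top face when shut (90 mm above the table).
- lid_edge (a point): Point on the lid's top (outer) face, middle of its width, 200 mm from the hinge, 14 mm inside its front edge. Clear plate 212 mm square, 6 mm thick, aluminium rim. Near its bolt-side edge (92 mm from the middle) stands a brass staple, 37 mm wide in x, 15 mm in y, 40 mm high.
- knob (a point): Centre of the top of the bolt's red knob: upright cylinder 18 mm in diameter, 36 mm tall, on a thin stalk; this point is 170 mm above the table when the bolt is down. It moves with the bolt, up and along the case's y, and never turns. The stalk rises through a slot in the roof of the bolt's steel channel, which is 36 mm wide and 129 mm above the table.
- bolt (a joint): Bolt travel in m along the case's -y, towards the lid, 0 to 0.095. Starts at 0 to 0.005 down in a pocket; a square stop blocks it at 0.006. Beyond, the bolt's foot rides on a 9 mm high level land with one notch, middle anywhere from 0.048 to 0.070 (hidden, varies). Within 4 mm of it the bolt drops in. The near side is square and blocks it; on the far side a 30 degree ramp lets hard pushes out.
- bolt_lift (a joint): Height in m by which the bolt is raised: 0 fully down, about 0.009 riding on the land, upper stop 0.014. Weight and a spring pull it down with about 5 to 8 N; let go, it drops by itself onto whatever is under it. Sliding it takes 1 to 3 N on the land; in the notch it stays against about 4 N towards the lid; 8 to 20 N forces it out up the ramp.
- cap: Bystander: brown distributor cap, 64 mm wide, 49 mm tall, standing loose on the deck behind the bolt. Origin: centre of its underside.
- carton: Bystander: yellow carton 70 x 50 x 90 mm (x, y, z), standing loose beside the case. Origin: centre of its underside.
- jar: Bystander: jar with a blue cap, 64 mm wide, 100 mm tall, standing loose beside the case. Origin: centre of its underside.

How it is judged (in metres and radians):
On the way, in this order (a step that is already met when the one before it is completed fails the run):
1. the lid is shut while the bolt is still drawn back (value of joint lid below 0.03 rad and value of joint bolt below 0.012 m), for 0.2 s.
2. the bolt has been lifted over its stop and is up on the land, the lid still shut (value of joint bolt above 0.012 m and value of joint bolt_lift above 0.006 m and value of joint lid below 0.03 rad), for 0.05 s.
At the end, for the whole second after the job is handed in: The lid is shut (within 0.03 rad), the bolt is through the staple (travel over 38 mm) and fully down in its notch (raised less than 2.5 mm), at rest (value of joint lid below 0.03 rad and value of joint bolt above 0.038 m and value of joint bolt_lift below 0.0025 m and velocity of joint bolt between -0.01 and 0.01 m/s); the robot touches nothing.
It fails at once if the distributor cap is pushed more than 30 mm or tipped over (distance of cap from where it was at the start of the episode above 0.03 m or angle between cap's own z axis and vertical above 0.5 rad).
It fails at once if the carton is pushed more than 30 mm or tipped over (distance of carton from where it was at the start of the episode above 0.03 m or angle between carton's own z axis and vertical above 0.5 rad).
It fails at once if the jar is pushed more than 30 mm or tipped over (distance of jar from where it was at the start of the episode above 0.03 m or angle between jar's own z axis and vertical above 0.5 rad).
It also fails if it takes over 50 s, if anything falls off the work surface, if the arm or the gripper's body presses on something with over 40 N, if the wrist force passes 120 N, or if a joint passes its speed limit or range.

## Working session

There is one attempt and no reset: what is moved stays moved. The work goes in short steps, Python scripts to look and compute and a tool call to move; the robot and the scene stay as the last step left them, time stands still between calls to the robot, and variables do not carry over. Pictures are saved under pics/ and viewed, at most 10 in all, crops included, and the job is handed in when it is done.

Besides the shell and the picture viewer there is one more tool, called after "Request:" by a JSON object that holds its "method" and its "body", one argument or row to a line. drive_tool: Moves the arm, as the interface text tells. Its arguments: {"type":"object","properties":{"moves":{"type":"array"},"force":{"type":"number"}},"required":["moves"]}

```bash
mkdir -p pics; cat > h.py <<'E'
import numpy as np, cv2
from plant import readout, vision, job, manip
def cap(n,f=None):
    c=vision.capture(n)
    if f: cv2.imwrite('pics/'+f,c['color'][:,:,::-1])
    return c
def ray(c,u,v):
    f=210/np.tan(np.radians(c['vertical_fov'])/2)
    d=np.array([(u-c['cx'])/f,-(v-c['cy'])/f,-1.]);P=np.array(c['pose'])
    return P[:3,3],P[:3,:3]@d
def onz(c,u,v,z):
    o,d=ray(c,u,v);return o+d*(z-o[2])/d[2]
def proj(c,p):
    f=210/np.tan(np.radians(c['vertical_fov'])/2);P=np.array(c['pose'])
    q=P[:3,:3].T@(np.array(p)-P[:3,3]);return c['cx']+f*q[0]/-q[2],c['cy']-f*q[1]/-q[2]
def tri(a,b):
    (o1,d1),(o2,d2)=a,b
    d1=d1/np.linalg.norm(d1);d2=d2/np.linalg.norm(d2)
    s=np.linalg.lstsq(np.c_[d1,-d2],o2-o1,rcond=None)[0]
    p,q=o1+d1*s[0],o2+d2*s[1];return (p+q)/2,np.linalg.norm(p-q)
E
python3 - <<'E'
from h import *
a=cap('scene','s0.png');b=cap('top','t0.png')
for c in(a,b):print({k:(v if k!='pose' else np.round(v,3).tolist()) for k,v in c.items() if k!='color'})
s=readout.read_state();print(s['ee_pos'],np.round(s['ee_rot'],3),s['ft_force'],s['grip_width'],manip.tcp_to_grasp)
E
```

```text
{'vertical_fov': 44.250292501925536, 'cx': 285.1803467923754, 'cy': 212.18524912215065, 'pose': [[0.106, -0.594, 0.797, 1.394], [0.994, 0.051, -0.095, -0.102], [0.016, 0.803, 0.596, 0.723], [0.0, 0.0, 0.0, 1.0]]}
{'vertical_fov': 57.72510047889954, 'cx': 281.4891117107454, 'cy': 207.0044272782106, 'pose': [[-0.005, 0.985, -0.175, 0.461], [-0.999, -0.013, -0.045, -0.005], [-0.047, 0.174, 0.984, 0.845], [0.0, 0.0, 0.0, 1.0]]}
[ 0.15985957 -0.57804991  0.22164647] [[ 0.964  0.267 -0.   ]
 [ 0.267 -0.964  0.002]
 [ 0.    -0.002 -1.   ]] [-0.08123142  0.35384696 -0.77529895] 0.08756707514858802 -0.0187
```

View pics/s0.png

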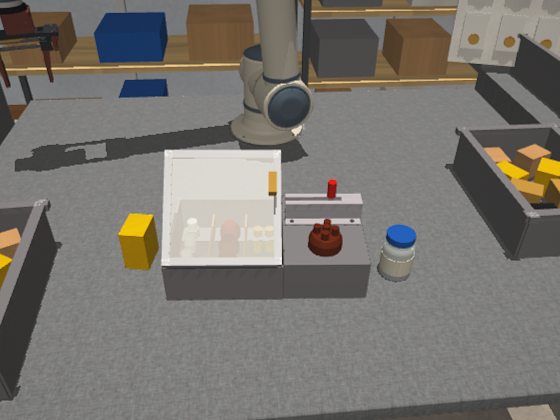

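View pics/t0.png

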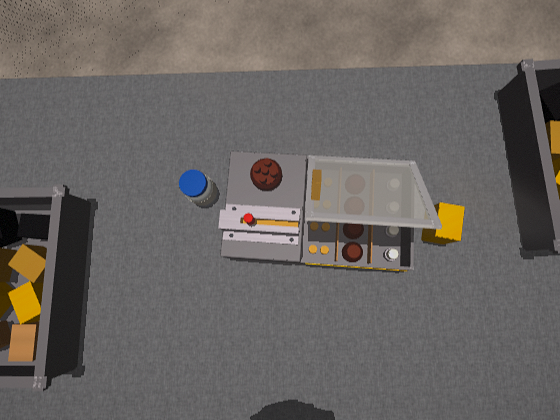

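Scene view: lid open towards the robot, knob at (332,183), cap (325,238), jar (398,255), carton (138,242). Top view: knob (248,217), deck corners (230,152), (221,257), lid front edge (305,220)–(440,228), cap (266,173), jar (195,185), carton (450,222).

```bash
python3 - <<'E'
from h import *
a=cap('scene');b=cap('top')
R=[]
for c,(u0,u1,v0,v1) in((a,(318,345,172,200)),(b,(235,262,205,230))):
    im=c['color'].astype(int);m=(im[...,0]>130)&(im[...,1]<60)&(im[...,2]<60)
    k=np.zeros_like(m);k[v0:v1,u0:u1]=1;v,u=np.nonzero(m&k)
    print(u.mean(),v.mean(),u.min(),u.max(),v.min(),v.max());R.append((u.mean(),v.mean()))
print('knob mid',tri(ray(a,*R[0]),ray(b,*R[1])), onz(b,*R[1],.155))
for n,p in dict(deckFL=(230,152),deckNL=(221,257),hingeL=(308,157)).items():print(n,onz(b,*p,.09))
for n,p in dict(sdeckFL=(366,263),sdeckFR=(284,263),shR=(166,263)).items():print(n,onz(a,*p,.09))
print('front L',tri(ray(a,281,153),ray(b,305,221)));print('front R',tri(ray(a,165,153),ray(b,440,228)))
print('cap',onz(b,266,173,.135),'jar',onz(b,194,183,.1),'carton top',onz(b,449,222,.09))
E
```

```text
332.24074074074076 185.40740740740742 328 336 180 197
247.9016393442623 217.62295081967213 244 252 214 222
knob mid (array([0.56402629, 0.08804358, 0.16163739]), np.float64(0.00027302394365558494)) [0.56500366 0.08880824 0.155     ]
deckFL [0.71335799 0.13656673 0.09      ]
deckNL [0.4964154  0.15047552 0.09      ]
hingeL [ 0.69933187 -0.02530676  0.09      ]
sdeckFL [0.71477532 0.12829712 0.09      ]
sdeckFR [ 0.70154049 -0.020424    0.09      ]
shR [ 0.68266931 -0.23248129  0.09      ]
front L (array([ 0.54726618, -0.01341737,  0.22966308]), np.float64(0.0028243105109087437))
front R (array([ 0.53317473, -0.2289613 ,  0.23135854]), np.float64(0.0002227925105543706))
cap [0.65464521 0.05732554 0.135     ] jar [0.64576984 0.20724679 0.1       ] carton top [ 0.56136664 -0.29890678  0.09      ]
```

Request:
{"method": "drive_tool", "body": {
  "moves": [
    [1,[0,0,-40],0.115],
    [1,[0,0,-40],0.115],
    [1,[0,0,-40],0.115],
    [1,[26,-35,0],0],
    [1,[26,-35,0],0],
    [1,[26,-35,0],0],
    [1,[26,-35,0],0],
    [1,[26,-35,0],0],
    [1,[26,-35,0],0],
    [1,[26,-35,0],0]
  ],
  "force": 30
}}

```text
time_s: 1.2
ee_pos: [0.3606, -0.3461, 0.3426]
ee_rot: [[0.997, -0.075, 0.0], [-0.075, -0.997, -0.0], [0.0, 0.0, -1.0]]
ft_force: [0.3, -0.4, 0.2]
grip_width: 0.0112
grip_force: 0.0
```

Request:
{"method": "drive_tool", "body": {
  "moves": [
    [1,[26,-34,0],0],
    [1,[26,-34,0],0],
    [1,[26,-34,0],0],
    [1,[26,-34,0],0],
    [1,[26,-34,0],0],
    [1,[26,-34,0],0],
    [1,[26,-34,0],0],
    [1,[0,0,30],0],
    [1,[0,0,30],0],
    [1,[0,0,15],0]
  ]
}}

```text
time_s: 2.2
ee_pos: [0.5588, -0.1232, 0.264]
ee_rot: [[0.997, -0.074, -0.004], [-0.074, -0.997, 0.001], [-0.004, -0.001, -1.0]]
ft_force: [0.2, 1.1, 0.4]
grip_width: 0.0007
grip_force: 0.0
```

```bash
python3 -c "
from h import *
cap('scene','s1.png')
"
```

```text
(no output)
```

View pics/s1.png

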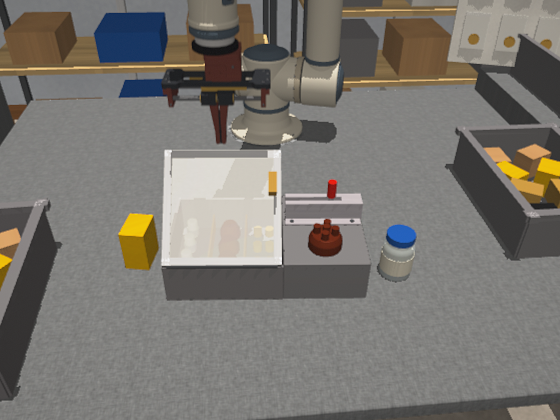

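Tip at (220,143) stands just above the lid's raised front edge (row 153); the scene is unmoved. I'll go slightly further in and press down.

Request:
{"method": "drive_tool", "body": {
  "moves": [
    [1,[14,0,0],0],
    [1,[0,0,15],0],
    [1,[0,0,15],0],
    [1,[0,0,15],0],
    [1,[0,0,10],0],
    [1,[0,0,10],0],
    [1,[0,0,10],0],
    [1,[0,0,10],0],
    [1,[0,0,10],0],
    [1,[0,0,10],0]
  ]
}}

```text
time_s: 3.25
ee_pos: [0.5731, -0.1251, 0.162]
ee_rot: [[0.997, -0.075, 0.0], [-0.075, -0.997, -0.0], [0.0, 0.0, -1.0]]
ft_force: [-0.3, 0.3, 3.5]
grip_width: 0.0008
grip_force: 1.3
```

Request:
{"method": "drive_tool", "body": {
  "moves": [
    [1,[0,0,10],0],
    [1,[-4,0,10],0],
    [1,[-6,0,8],0],
    [1,[-6,0,8],0],
    [1,[-6,0,8],0],
    [1,[-6,0,7],0],
    [1,[-6,0,6],0],
    [1,[-6,0,5],0],
    [1,[-6,0,4],0],
    [1,[0,0,2],0]
  ]
}}

```text
time_s: 4.25
ee_pos: [0.5261, -0.1215, 0.0942]
ee_rot: [[0.997, -0.075, -0.002], [-0.075, -0.997, 0.0], [-0.002, -0.0, -1.0]]
ft_force: [-1.4, 0.1, 2.6]
grip_width: 0.0007
grip_force: 0.9
```

Request:
{"method": "drive_tool", "body": {
  "moves": [
    [1,[0,0,2],0],
    [1,[0,0,1],0],
    [1,[0,0,1],0],
    [1,[0,0,0.5],0],
    [1,[0,0,0.5],0],
    [1,[0,0,0],0],
    [1,[0,0,0],0],
    [1,[0,0,0],0],
    [1,[0,0,0],0],
    [1,[0,0,0],0]
  ]
}}

```text
time_s: 5.25
ee_pos: [0.5273, -0.1216, 0.0904]
ee_rot: [[0.997, -0.075, 0.0], [-0.075, -0.997, -0.0], [0.0, 0.0, -1.0]]
ft_force: [-3.6, 0.1, 4.6]
grip_width: 0.0006
grip_force: 2.6
```

Request:
{"method": "drive_tool", "body": {
  "moves": [
    [1,[0,0,0.5],0],
    [1,[0,0,0.5],0],
    [1,[0,0,0.5],0],
    [1,[0,0,0.5],0],
    [1,[0,0,0],0],
    [1,[0,0,0],0],
    [1,[0,0,0],0],
    [1,[0,0,0],0],
    [1,[0,0,0],0],
    [1,[0,0,0],0]
  ]
}}

```text
time_s: 6.25
ee_pos: [0.5273, -0.1217, 0.0902]
ee_rot: [[0.997, -0.075, 0.001], [-0.075, -0.997, -0.0], [0.001, 0.0, -1.0]]
ft_force: [-6.8, 1.5, 14.0]
grip_width: 0.0008
grip_force: 6.6
```

Request:
{"method": "drive_tool", "body": {
  "moves": [
    [1,[0,0,-30],0],
    [1,[0,0,-45],0],
    [0.4,[0,0,-45],0],
    [0.4,[0,0,-40],0],
    [0.4,[5,-45,0],0],
    [0.4,[5,-45,0],0],
    [0.4,[5,-45,0],0],
    [0.4,[4,-40,0],0],
    [0.4,[2,-38,0],0],
    [0.4,[0,0,0],0]
  ]
}}

```text
time_s: 7.25
ee_pos: [0.5644, 0.0935, 0.2467]
ee_rot: [[0.998, -0.07, -0.001], [-0.07, -0.998, 0.002], [-0.001, -0.002, -1.0]]
ft_force: [-0.1, -0.5, -0.8]
grip_width: 0.0528
grip_force: 0.0
```

```bash
python3 - <<'E'
from h import *
a=cap('scene','s2.png');print(readout.read_state()['ee_pos'])
E
```

```text
[0.56432629 0.09134652 0.2468531 ]
```

View pics/s2.png

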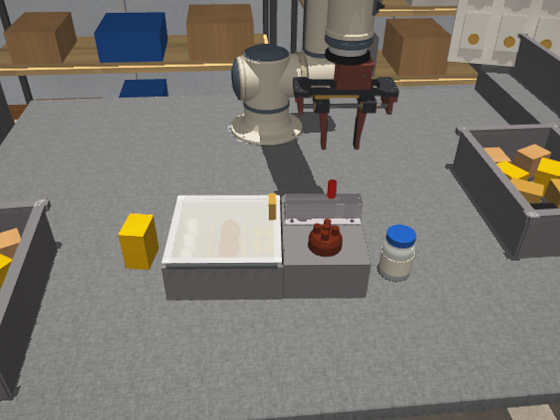

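Lid is shut (flat, staple standing at (272,205)); knob at (332,189) below the open fingers.

Request:
{"method": "drive_tool", "body": {
  "moves": [
    [0.4,[0,2,20],0],
    [0.4,[0,0,20],0],
    [0.4,[0,0,20],0],
    [0.4,[0,0,20],0],
    [0.4,[0,0,15],0],
    [0.4,[0,0,13],0],
    [0.4,[0,0,0],0],
    [0.8,[0,0,0],0],
    [0.9,[0,0,0],0],
    [0.9,[0,0,0],0]
  ],
  "force": 20
}}

```text
time_s: 8.3
ee_pos: [0.5646, 0.0873, 0.1409]
ee_rot: [[0.997, -0.075, 0.002], [-0.075, -0.997, 0.0], [0.002, -0.0, -1.0]]
ft_force: [-0.1, 0.1, -0.5]
grip_width: 0.0319
grip_force: 0.0
```

Request:
{"method": "drive_tool", "body": {
  "moves": [
    [1,[0,0,0],0],
    [1,[0,0,0],0],
    [1,[0,0,0],0],
    [1,[0,0,0],0],
    [1,[0,0,0],0],
    [1,[0,0,0],0],
    [1,[0,0,0],0],
    [1,[0,0,0],0],
    [1,[0,0,0],0],
    [1,[0,0,0],0]
  ],
  "force": 30
}}

```text
time_s: 9.3
ee_pos: [0.5643, 0.0872, 0.1401]
ee_rot: [[0.997, -0.075, 0.001], [-0.075, -0.997, 0.0], [0.001, -0.0, -1.0]]
ft_force: [0.6, 0.4, 5.6]
grip_width: 0.0172
grip_force: 30.0
```

Request:
{"method": "drive_tool", "body": {
  "moves": [
    [1,[0,0,-3],0],
    [1,[0,0,-3],0],
    [1,[0,0,-3],0],
    [1,[0,0,-2],0],
    [1,[0,0,-2],0],
    [1,[0,0,0],0],
    [1,[0,0,0],0],
    [1,[0,0,0],0],
    [1,[0,0,0],0],
    [1,[0,0,0],0]
  ]
}}

```text
time_s: 10.3
ee_pos: [0.5642, 0.0872, 0.1503]
ee_rot: [[0.997, -0.075, -0.002], [-0.075, -0.997, -0.0], [-0.002, 0.0, -1.0]]
ft_force: [6.0, 0.7, -6.9]
grip_width: 0.0172
grip_force: 30.0
```

Request:
{"method": "drive_tool", "body": {
  "moves": [
    [1,[0.5,0,-1.5],0],
    [1,[0,0,0],0],
    [1,[0,3,0],0],
    [1,[0,3,0],0],
    [1,[0,3,0],0],
    [1,[0,3,0],0],
    [1,[0,3,0],0],
    [1,[0,3,0],0],
    [1,[0,0,0],0],
    [1,[0,0,0],0]
  ]
}}

```text
time_s: 11.3
ee_pos: [0.5628, 0.0687, 0.154]
ee_rot: [[0.997, -0.076, -0.001], [-0.076, -0.997, -0.001], [-0.001, 0.001, -1.0]]
ft_force: [-0.4, -0.1, -7.5]
grip_width: 0.0174
grip_force: 30.0
```

Request:
{"method": "drive_tool", "body": {
  "moves": [
    [1,[0,3,0],0],
    [1,[0,3,0],0],
    [1,[0,3,0],0],
    [1,[0,3,0],0],
    [1,[0,3,0],0],
    [1,[0,2,0],0],
    [1,[0,0,1.5],0],
    [1,[0,0,1.5],0],
    [1,[0,0,1.0],0],
    [1,[0,0,0],0]
  ]
}}

```text
time_s: 12.3
ee_pos: [0.5616, 0.0521, 0.1498]
ee_rot: [[0.997, -0.075, -0.001], [-0.075, -0.997, -0.0], [-0.001, 0.0, -1.0]]
ft_force: [-5.1, -0.6, -6.9]
grip_width: 0.0177
grip_force: 30.0
```

```bash
cat >> h.py <<'E'
def knob(c):
    im=c['color'].astype(int);m=((im[...,0]>130)&(im[...,1]<60)&(im[...,2]<60)).astype(np.uint8)
    m[:170]=0;m[215:]=0;m[:,:270]=0;m[:,350:]=0
    v,u=np.nonzero(m);return (round(u.mean(),1),round(v.mean(),1),u.min(),u.max(),v.min(),v.max(),len(u)) if len(u) else None
E
python3 - <<'E'
from h import *
a=cap('scene','s3.png');print(knob(a))
cv2.imwrite('pics/s3c.png',cv2.resize(a['color'][130:280,240:400,::-1],None,fx=4,fy=4))
E
```

```text
(np.float64(314.5), np.float64(185.7), np.int64(312), np.int64(317), np.int64(179), np.int64(193), 65)
```

View pics/s3c.png

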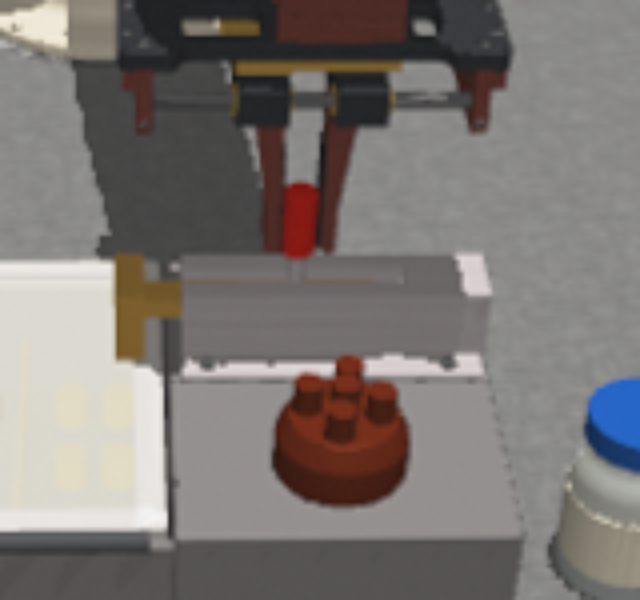

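Crop: knob raised between the fingers, bolt's tip at the staple (crop (130,305)), cap untouched. Now loosen the fingers so the bolt rests on the land, then push with the trailing finger.

Request:
{"method": "drive_tool", "body": {
  "moves": [
    [0.74,[-0.7,0,0],0],
    [0.74,[0,0,0],0],
    [0.74,[0,0,0],0],
    [0.74,[0,0,0],0],
    [0.74,[0,2,0],0],
    [0.74,[0,2,0],0],
    [0.74,[0,0,0],0],
    [0.74,[0,0,0],0],
    [0.74,[0,0,0],0],
    [0.74,[0,0,0],0]
  ],
  "force": 10
}}

```text
time_s: 13.35
ee_pos: [0.5609, 0.0483, 0.15]
ee_rot: [[0.997, -0.075, -0.0], [-0.075, -0.997, -0.0], [-0.0, 0.0, -1.0]]
ft_force: [0.2, 0.7, 1.0]
grip_width: 0.0226
grip_force: 0.2
```

```bash
python3 -c "
from h import *
print(knob(cap('scene')))"
```

```text
(np.float64(313.8), np.float64(186.0), np.int64(311), np.int64(317), np.int64(179), np.int64(194), 61)
```

Request:
{"method": "drive_tool", "body": {
  "moves": [
    [0.74,[0,1,0],0],
    [0.74,[0,1,0],0],
    [0.74,[0,1,0],0],
    [0.74,[0,1,0],0],
    [0.74,[0,1,0],0],
    [0.74,[0,0,0],0],
    [0.74,[0,0,0],0],
    [0.74,[0,0,0],0],
    [0.74,[0,0,0],0],
    [0.74,[0,0,0],0]
  ]
}}

```text
time_s: 14.4
ee_pos: [0.5606, 0.0432, 0.1502]
ee_rot: [[0.997, -0.075, 0.0], [-0.075, -0.997, -0.0], [0.0, 0.0, -1.0]]
ft_force: [-0.2, 0.0, 0.6]
grip_width: 0.0229
grip_force: 0.0
```

```bash
python3 -c "
from h import *
print(knob(cap('scene')),readout.read_state()['ft_force'])"
```

```text
(np.float64(311.0), np.float64(186.3), np.int64(309), np.int64(314), np.int64(179), np.int64(194), 59) [-0.18743174  0.36776846  0.03787719]
```

Request:
{"method": "drive_tool", "body": {
  "moves": [
    [0.74,[0,1,0],0],
    [0.74,[0,1,0],0],
    [0.74,[0,1,0],0],
    [0.74,[0,0,0],0],
    [0.74,[0,0,0],0],
    [0.74,[0,0,0],0],
    [0.74,[0,0,0],0],
    [0.74,[0,0,0],0],
    [0.74,[0,0,0],0],
    [0.74,[0,0,0],0]
  ]
}}

```text
time_s: 15.45
ee_pos: [0.5604, 0.0403, 0.1502]
ee_rot: [[0.997, -0.075, 0.0], [-0.075, -0.997, -0.0], [0.0, 0.0, -1.0]]
ft_force: [-0.5, -0.9, -0.1]
grip_width: 0.0225
grip_force: 0.0
```

```bash
python3 -c "
from h import *
print(knob(cap('scene')),readout.read_state()['ft_force'])"
```

```text
(np.float64(309.4), np.float64(189.9), np.int64(307), np.int64(312), np.int64(183), np.int64(198), 61) [ 0.04938634  0.53700253 -0.31229269]
```

Request:
{"method": "drive_tool", "body": {
  "moves": [
    [0.4,[0,0,0],0],
    [0.4,[0,0,0],0],
    [0.4,[0,0,0],0],
    [0.4,[0,0,0],0],
    [0.4,[0,0,-15],0],
    [0.4,[0,0,-30],0],
    [0.4,[0,0,-30],0],
    [0.4,[0,0,-30],0],
    [0.4,[-40,0,0],0],
    [0.4,[-40,0,0],0]
  ]
}}

```text
time_s: 16.5
ee_pos: [0.4806, 0.0463, 0.2568]
ee_rot: [[0.997, -0.075, 0.001], [-0.075, -0.997, 0.0], [0.001, -0.0, -1.0]]
ft_force: [-0.2, -0.6, 0.1]
grip_width: 0.0526
grip_force: 0.0
```

```bash
python3 - <<'E'
from h import *
a=cap('scene');print(knob(a),readout.read_state()['ft_force'])
f=onz(a,309.4,189.9,.155);print(f)
b=knob(a);print([proj(a,(.560+.004,.0505,z)) for z in(.155,.164)])
cv2.imwrite('pics/s4c.png',cv2.resize(a['color'][130:280,240:400,::-1],None,fx=4,fy=4))
E
```

```text
(np.float64(309.4), np.float64(187.7), np.int64(305), np.int64(313), np.int64(180), np.int64(198), 93) [2.70507869 1.15395849 1.67649933]
[0.56618345 0.04286346 0.155     ]
[(np.float64(313.08919361051136), np.float64(189.0968359106631)), (np.float64(313.3114502530876), np.float64(185.27600050952302))]
```

View pics/s4c.png

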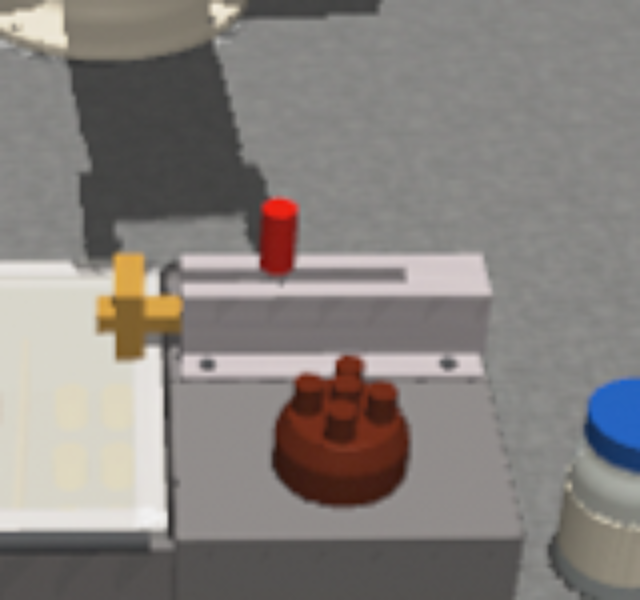

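The bolt is through the staple at crop (130,310). The knob at rows 180–198 is at its original lowered height, and the lid is flat. I'll let the arm settle and hand in.

Request:
{"method": "drive_tool", "body": {
  "moves": [
    [0.4,[0,0,0],0],
    [0.4,[0,0,0],0],
    [0.4,[0,0,0],0],
    [0.4,[0,0,0],0],
    [0.4,[0,0,0],0],
    [0.4,[0,0,0],0],
    [0.4,[0,0,0],0],
    [0.4,[0,0,0],0],
    [0.4,[0,0,0],0],
    [0.4,[0,0,0],0]
  ]
}}

```text
time_s: 17.55
ee_pos: [0.4805, 0.0464, 0.2551]
ee_rot: [[0.997, -0.075, 0.0], [-0.075, -0.997, 0.0], [0.0, -0.0, -1.0]]
ft_force: [-0.4, -0.5, -0.1]
grip_width: 0.0528
grip_force: 0.0
```

```bash
python3 -c "
from h import *
print(knob(cap('scene')));print(job.finish_job())"
```

```text
(np.float64(309.3), np.float64(187.7), np.int64(305), np.int64(313), np.int64(180), np.int64(198), 93)
the job is handed in; nothing more can be done
None
```

I shut the lid, slid the bolt through the staple until it dropped into its notch, let go of the knob, and handed the job in at about 17.6 s; no verdict was returned, but the last pictures show the lid flat, the knob back at its lowered height and the distributor cap, carton and jar apparently unmoved.

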